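# Load the repair board, run it out to the gauge post and hold it

## Task

On the repair bench, put the round motor and the rectangular transformer upright into the board's nests of matching shape, fully down. Only then take the board by its grip block and slide it, flat on the grey block and straight along it, out over the block's end until its outer edge is in line with the gauge post. The loaded board would tip there, so never lift it or let it tip, and finish while still holding it by the grip block, level and still; leave everything else on the bench alone.

Things in the scene. Friction and masses are not known exactly. Their poses are not given: they have to be found in the camera images.
- block: Fixed grey steel bench block, 120 x 220 x 50 mm (its x, y, z). Origin: centre of its underside, on the bench; top face 50 mm up. Its own +y is the outward direction; the end the board goes out over is the face 110 mm from the origin along +y. It may stand up to 0.18 rad turned.
- board: Loose plywood board, 110 x 260 x 14 mm (its x, y, z), about 0.36 kg, lying flat on the block with its +y along the block's +y (outward), at the start overhanging the outer end by 15 to 35 mm. Origin: centre of its underside (bench height 50 mm). It rests by its weight alone; nothing guides it. Two blind nests 9 mm deep in its outer half, and a grip block near its inner end.
- nest_round (a point): Centre of the floor of the round nest in the board, 95 mm outward of the board's centre: 42 mm in diameter, floor 5 mm above the board's underside, 2 mm chamfer at the mouth.
- nest_slot (a point): Centre of the floor of the rectangular nest in the board, 25 mm outward of the board's centre: 34 mm along the board's x, 52 mm along its y, floor 5 mm above the board's underside, 2 mm chamfer at the mouth.
- grip (a point): Centre of the top of the dark wooden grip block fixed on the board 100 mm inward (-y) of its centre: 26 mm wide along the board's x, 50 mm long along its y, 34 mm high above the board's top face (its top is 48 mm above the board's underside).
- corner (a point): The corner of the board's top face at its outer (+y) edge, on the side towards the gauge post (+x of the board): 55 mm in x and 130 mm in y from the board's centre.
- gauge: Fixed gauge post: pointed steel rod of 8 mm diameter, 74 mm high, on a foot disc of 28 mm diameter and 6 mm height; origin on its axis at the bench, axes parallel to the block's. It stands beside the board's path, 85 mm from the block's centre line on the +x side and 135 to 165 mm beyond the block's outer end. The outer edge of the board must come level with its axis as measured along the block's y.
- motor: Small round motor, upright steel can of 38 mm diameter and 42 mm height with a short shaft on top (54 mm over all), about 0.15 kg. Origin: centre of its underside. Stands loose on the bench left of the block; its place may be swapped with the transformer's.
- transformer: Rectangular transformer core, upright steel laminated block, 30 mm (its x) by 48 mm (its y) by 42 mm high, with four little terminals 6 mm high on top, about 0.2 kg. Origin: centre of its underside. Stands loose on the bench left of the block, turned up to 0.6 rad.
- gearwheel: Bystander, not to be moved: steel gear wheel lying flat, 50 mm in diameter, 20 mm high at its hub; origin at the centre of its underside.
- tin: Bystander, not to be moved: small closed tin, 44 mm in diameter, 35 mm high; origin at the centre of its underside.
- screwdriver: Bystander, not to be moved: screwdriver lying on the bench beyond the block; origin at its underside.
- mug: Bystander, not to be moved: white mug, 80 mm in diameter, 90 mm high; origin at the centre of its underside.
Mind the look-alikes: they are no part of the job. Leave any turquoise look-alike of the gauge alone.

How it is judged:
By the outcome, as a careful person would: the job done as asked, in the order asked, and still so for the second after the job is handed in, while the arm keeps its last pose, push and grip.
It also fails if it takes over 54 s, if anything falls off the work surface, if the arm or the gripper's body presses on something with over 40 N, if the wrist force passes 120 N, or if a joint passes its speed limit or range.

## Robot

A 7-joint arm with a two-finger parallel gripper is mounted at the origin on the work surface. World frame = base frame: x ahead of the robot, y to its left, z up, the work surface at z = 0. Lengths are in m, angles in rad, forces in N, time in s.
With the tool pointing down it reaches from about 0.425 to 0.925 m from the base axis. Payload 6.8 kg.
Tool frame: the origin (TCP) lies at the very end of the fingers, on their centre line; the grasp point (between the pads) lies 19 mm behind it; z points along the fingers, y is the line along which they close (so a half turn about z gives the same grasp; the last joint's range is limited). The gripper opens to 85 mm and grips with 20 to 120 N. Pads are 22 mm wide; open, the fingers measure 114 mm over their backs; the gripper's body (76 mm by 85 mm) begins 54 mm behind the grasp point. The pads swing forward as they close: fully open they stand 13 mm farther back than shut.
Start: joints at [-1.223, 0.477, 0.022, 1.555, -0.011, 1.109, -0.083], TCP at [0.297, 0.606, 0.21] pointing down, gripper open.
Joint ranges: [-2.96, 2.96], [-0.34, 2.1], [-1.41, 1.46], [0.24, 2.44], [-1.37, 4.51], [0.17, 1.92], [-2.96, 2.96]. Speed limits (rad/s): [2.39, 2.39, 3.14, 3.14, 3.14, 3.14, 3.14].

## Interface

Orientations are given as [roll, pitch, yaw] about the fixed x, y, z axes, in that order (R = Rz(yaw) Ry(pitch) Rx(roll)).
In Python, from bench import * gives the robot as it stands.
- The arm moves only by the tool drive_tool, never from a script. Its argument "series" is a list of rows, each an object with "grip": the closure, from 0 (fully open) to 1 (shut); "delta_pos": the shift along the world's x, y, z in mm, a list of three; "turn": the turn, a rotation vector about the world's x, y, z in degrees, a list of three. In form: [{"grip": grip, "delta_pos": [dx, dy, dz], "turn": [wx, wy, wz]}, ...]. A call has 1 to 8 rows; each row shifts and turns the commanded pose from where the row before left it; what a row does not reach is not made up. A row lasts 1/8 s, in which the tool goes at most 62.5 mm and 10.7 degrees, less where a joint would pass 70% of its speed; a pose out of reach is approached as far as the arm can. A call is refused whole if a number of a shift passes 62.5 or a number of a turn 10.7, either way. A call with a gripper value outside its range is refused whole. The fingers move at their own pace and stop on an object; the grip force is fixed at half the most. Time passes only in rows, so rows that do not move let the fingers close. It gives the time, the measured TCP pose, the force, the opening and the grip force at its end, in the units of the state.
- read_state(): the state, without advancing time (a new reading comes with each control period).
- snapshot(name): name is "scene" or "top"; returns the picture (384x512x3 uint8, red, green, blue); there is no depth.
- camera_model(name): a dict with "K" (3x3 intrinsics, pixels), "dist" ([k1, k2, p1, p2, k3] as OpenCV has them; the pictures are not rectified), "xyz" and "rotation" of the camera in the world. Camera axes: x right, y down, z forward; pixel columns grow to the right and rows downward; lengths in m; the calibration is good to about 2 mm. A picture is of the moment at which its call begins. camera_model takes no time and is no camera call.
- sign_off(): hands the job in; it is judged then, once.
The state is a dict: "t": time; "joint_pos": joint angles; "joint_velocities": joint speeds; "joint_efforts": joint torques, N m; "tool_pos": TCP position; "ee_rot": TCP orientation; "wrist_force": force on the tool from outside, world axes, zero at the start; "wrist_torque": the same for the moment, N m; "grip_width": finger opening in m; "grip_force": force on a finger pad.
Only numpy, scipy, OpenCV 4.12 (cv2) and the standard library are available. Lean on these libraries where they do the work, as an engineer would, in place of code of your own. Each camera call takes 0.05 s, during which the arm holds its last target. There are 200 camera calls.

## Working session

There is one attempt and no reset: what is moved stays moved. The work goes in short steps, Python scripts to look and compute and a tool call to move; the robot and the scene stay as the last step left them, time stands still between calls to the robot, and variables do not carry over. Pictures are saved under pics/ and viewed, at most 10 in all, crops included, and the job is handed in when it is done.

Besides the shell and the picture viewer there is one more tool, called as name(argument=value, ...), one argument or row to a line, values as JSON. drive_tool: Moves the arm, as the interface text tells. Its arguments: {"type":"object","properties":{"series":{"type":"array"}},"required":["series"]}

```bash
ls; mkdir -p pics; python3 - <<'E'
from bench import *
import cv2,numpy as np
for n in("scene","top"):
    im=snapshot(n); cv2.imwrite(f"pics/{n}0.png",im[:,:,::-1])
    c=camera_model(n); print(n,{k:np.round(np.array(v),4).tolist() for k,v in c.items()})
s=read_state(); print(s)
E
```

```text
pics
scene {'K': [[406.7957, 0.0, 259.4923], [0.0, 406.7957, 191.0561], [0.0, 0.0, 1.0]], 'dist': [-0.0115, 0.0, 0.0, 0.0, 0.0], 'xyz': [1.0258, -0.2337, 0.8621], 'rotation': [-2.5089, 0.0125, 0.9482]}
top {'K': [[475.4928, 0.0, 252.4711], [0.0, 475.4928, 192.0519], [0.0, 0.0, 1.0]], 'dist': [0.0304, 0.0, 0.0, 0.0, 0.0], 'xyz': [0.3763, 0.0806, 1.1769], 'rotation': [-2.9711, -0.0104, -1.5763]}
{'t': 0.1, 'joint_pos': array([-1.22306497,  0.47773464,  0.02233627,  1.55634022, -0.01149106,
        1.10930285, -0.08309587]), 'joint_velocities': array([-8.85734917e-04, -6.25606667e-04, -4.56441343e-06, -4.71544147e-04,
       -1.36323660e-03,  2.69080032e-04,  1.13199285e-04]), 'joint_efforts': array([ 3.61720617e-03, -5.97764111e+01,  1.61308195e+00, -2.81951076e+01,
        1.26834575e-02,  5.04514479e-03, -3.22596759e-05]), 'tool_pos': array([0.29690268, 0.60556568, 0.20881653]), 'ee_rot': array([-3.13994054e+00,  1.25979096e-04,  2.68579535e+00]), 'wrist_force': array([-0.00259306,  0.21917476,  0.4216682 ]), 'wrist_torque': array([-0.03264226,  0.01398571,  0.01331297]), 'grip_force': 0.0, 'grip_width': 0.08559089896581025}
```

View pics/scene0.png

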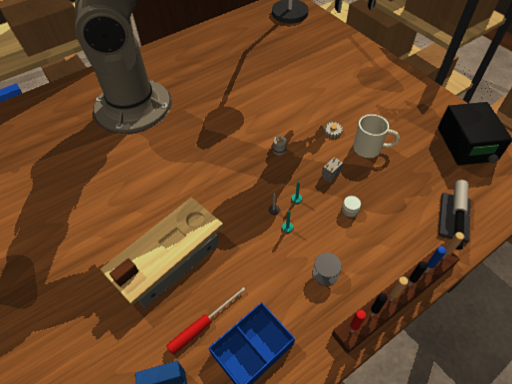

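View pics/top0.png

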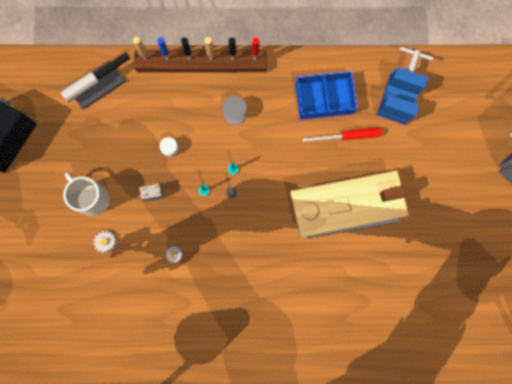

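The pictures show (scene / top pixels):
- **Motor candidates:** the shafted can at (279,145)/(174,255), a larger grey cylinder at (327,268)/(235,109) and the white tin at (351,206)/(168,147). I choose the shafted can.
- **Transformer:** the only one is at (332,168)/(150,191).
- **Gauge candidates:** the dark post at (275,208)/(231,193), and turquoise fakes at (296,197) and (288,228). I choose the dark post.
- **Board:** around (165,250)/(350,205), with its outer end to the left in the top view and the dark grip at (392,193).

```bash
cat > h.py <<'E'
import cv2,numpy as np
from scipy.spatial.transform import Rotation as R
from bench import *
def cam(n):
    c=camera_model(n); r=np.array(c["rotation"],float)
    Rm=r if r.shape==(3,3) else R.from_euler("xyz",r).as_matrix()
    return np.array(c["K"]),np.array(c["dist"]),np.array(c["xyz"]),Rm
def ray(n,p):
    K,d,o,Rm=cam(n)
    u=cv2.undistortPoints(np.array(p,float).reshape(-1,1,2),K,d).reshape(-1,2)
    return o,(Rm@np.c_[u,np.ones(len(u))].T).T
def onz(n,p,z):
    o,v=ray(n,p); return o+v*((z-o[2])/v[:,2])[:,None]
def proj(n,P):
    K,d,o,Rm=cam(n); P=np.array(P,float).reshape(-1,3)
    return cv2.projectPoints(P,R.from_matrix(Rm.T).as_rotvec(),-Rm.T@o,K,d)[0].reshape(-1,2)
def two(ps,pt):
    o1,v1=ray("scene",ps);o2,v2=ray("top",pt);v1=v1[0];v2=v2[0]
    t=np.linalg.lstsq(np.c_[v1,-v2],o2-o1,rcond=None)[0]
    a,b=o1+t[0]*v1,o2+t[1]*v2; return (a+b)/2,np.linalg.norm(a-b)
E
python3 - <<'E'
from h import *
np.set_printoptions(precision=4,suppress=True)
for n,a,b in [("motor",(279,145),(174,255)),("trafo",(332,168),(150,191)),("gauge",(275,208),(231,193)),("tin",(351,206),(168,147)),("gear",(334,129),(105,241)),("griptop",(124,271),(392,193))]:
    print(n,*two(a,b))
print(proj("scene",[[0,0,0],[.297,.606,.21]]),proj("top",[[0,0,0],[.297,.606,.21]]))
s=cv2.imread("pics/scene0.png");t=cv2.imread("pics/top0.png")
c=lambda im,x,y,w,h,f:cv2.resize(im[y:y+h,x:x+w],None,fx=f,fy=f,interpolation=cv2.INTER_CUBIC)
A=c(t,285,165,130,80,6);cv2.imwrite("pics/a.png",A)
B=np.hstack([c(t,130,170,60,100,5),c(s,255,120,100,100,5)]);cv2.imwrite("pics/b.png",B)
C=c(s,95,190,130,120,5);cv2.imwrite("pics/c.png",C)
E
```

```text
motor [0.4217 0.2558 0.021 ] 0.0028077320214951263
trafo [0.5761 0.3156 0.0287] 0.005192894094636413
gauge [0.5762 0.1223 0.0076] 0.0031004300707000456
tin [0.6902 0.2773 0.0184] 0.002785824101920009
gear [0.4581 0.4272 0.0106] 0.0015283936032417455
griptop [ 0.5602 -0.2568  0.0876] 0.0013280542813559277
[[132.6284 105.1492]
 [352.0509  20.5585]] [[283.2681 441.3253]
 [-23.2939 317.9102]]
```

View pics/a.png

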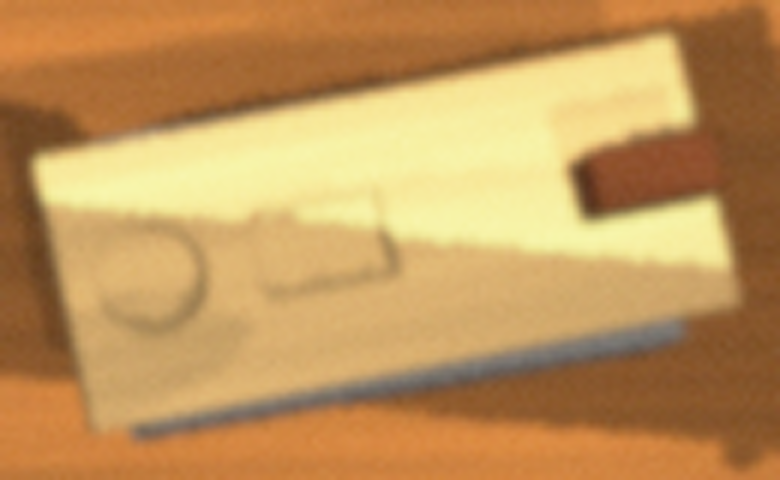

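View pics/b.png

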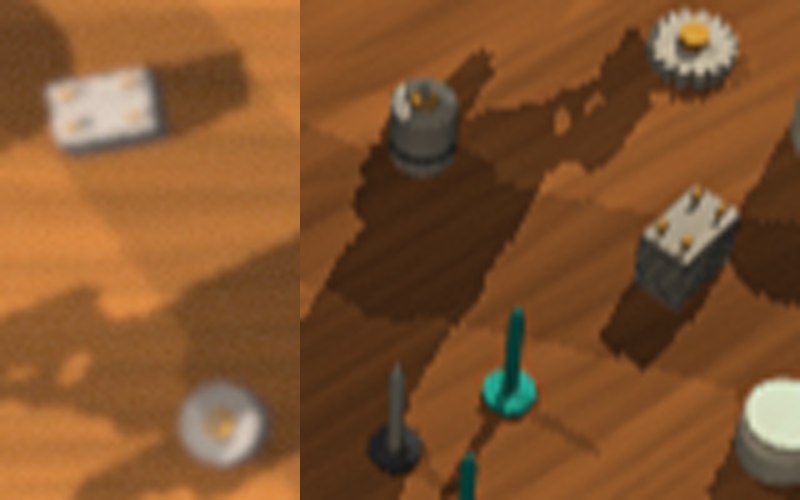

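```bash
cat > m.py <<'E'
from h import *
np.set_printoptions(precision=4,suppress=True)
def big(m,roi):
    x,y,w,h=roi; z=np.zeros_like(m); z[y:y+h,x:x+w]=m[y:y+h,x:x+w]
    z=cv2.morphologyEx(z,cv2.MORPH_OPEN,np.ones((3,3)))
    return max(cv2.findContours(z,0,cv2.CHAIN_APPROX_NONE)[0],key=cv2.contourArea)
def masks(im):
    f=cv2.resize(im,None,fx=4,fy=4,interpolation=cv2.INTER_CUBIC).astype(float)+1
    r,g,b=f[...,0],f[...,1],f[...,2]
    return (b/r),(g/r),r
def px(c): return (np.array(c,float)+.5)/4-.5
def roi4(*a): return tuple(4*i for i in a)
E
python3 - <<'E'
from m import *
t=cv2.imread("pics/top0.png")[:,:,::-1]; s=cv2.imread("pics/scene0.png")[:,:,::-1]
br,gr,r=masks(t)
q=((br>.41)&(br<.8)&(r>110)).astype(np.uint8)*255
c=big(q,roi4(280,160,140,85)); h=cv2.convexHull(c)
ap=cv2.approxPolyN(c,4,ensure_convex=True).reshape(-1,2)
print("board top px",px(ap)); P=onz("top",px(ap),.064); print(P)
print("rect",cv2.minAreaRect((onz("top",px(c.reshape(-1,2)),.064)[:,:2]*1000).astype(np.float32)))
q=((br>.62)&(r>110)).astype(np.uint8)*255
for n,ro in(("motor",(155,235,40,40)),("trafo",(130,175,40,35))):
    c=big(q,roi4(*ro)); W=(onz("top",px(c.reshape(-1,2)),.042)[:,:2]*1000).astype(np.float32)
    print(n,cv2.minAreaRect(W),cv2.minEnclosingCircle(W))
brs,grs,rs=masks(s)
q=((brs>.62)&(rs>60)).astype(np.uint8)*255
q2=((brs>.5)&(rs>110)).astype(np.uint8)*255
c=big(q2,roi4(315,150,35,35));W=(onz("scene",px(c.reshape(-1,2)),.042)[:,:2]*1000).astype(np.float32);print("trafo scene",cv2.minAreaRect(W))
q3=((brs>.36)&(brs<.9)&(rs>95)).astype(np.uint8)*255
c=big(q3,roi4(90,180,140,135));ap=cv2.approxPolyN(c,4,ensure_convex=True).reshape(-1,2);print("board scene",px(ap),onz("scene",px(ap),.064))
# gauge
print("gauge tip scene",onz("scene",[(274.0,192.6)],.074),"foot",onz("scene",[(274.2,209.6)],.006))
z=cv2.resize(t[175:210,190:250],None,fx=8,fy=8,interpolation=cv2.INTER_CUBIC)[:,:,::-1]
z2=cv2.resize(s[185:225,255:305],None,fx=6,fy=6,interpolation=cv2.INTER_CUBIC)[:,:,::-1]
o=np.zeros((240+280,480,3),np.uint8);o[:280]=z;o[280:,:300]=z2;cv2.imwrite("pics/d.png",o)
E
```

```text
board top px [[411.125 221.375]
 [299.375 239.875]
 [287.875 188.875]
 [397.625 168.875]]
[[ 0.4966 -0.3045  0.064 ]
 [ 0.4541 -0.0409  0.064 ]
 [ 0.5752 -0.0163  0.064 ]
 [ 0.6229 -0.2801  0.064 ]]
rect ((536.7035522460938, -160.27734375), (127.28578186035156, 268.8929443359375), 10.324399948120117)
motor ((423.46844482421875, 254.73992919921875), (39.17108154296875, 38.910194396972656), 71.42718505859375) ((423.30535888671875, 253.79525756835938), 20.65483856201172)
trafo ((574.066162109375, 315.3033142089844), (38.28478240966797, 51.68988037109375), 12.567625999450684) ((575.4700927734375, 315.8350524902344), 28.849206924438477)
trafo scene ((573.3779907226562, 314.82373046875), (30.65012550354004, 48.27879333496094), 11.100260734558105)
board scene [[223.625 222.875]
 [129.875 303.625]
 [ 98.375 268.875]
 [190.625 196.125]] [[ 0.5696 -0.0202  0.064 ]
 [ 0.6195 -0.2789  0.064 ]
 [ 0.5085 -0.301   0.064 ]
 [ 0.4586 -0.0438  0.064 ]]
gauge tip scene [[0.5748 0.1207 0.074 ]] foot [[0.5787 0.1198 0.006 ]]
```

View pics/d.png

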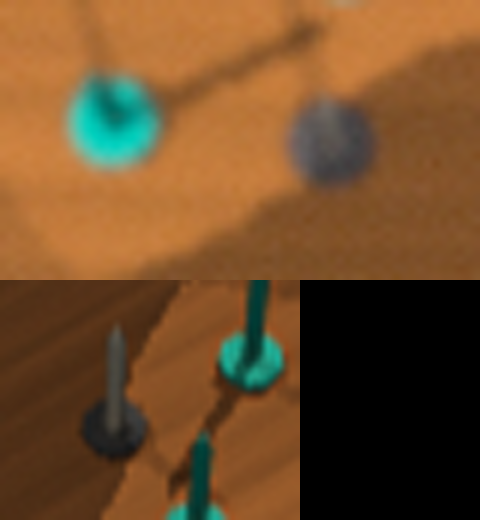

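Choices are confirmed: the shafted can is the motor, the terminal block is the transformer, and the dark post is the gauge (foot at about (231,192.4) in top). Next I refine the board pose.

```bash
python3 - <<'E'
from m import *
u=lambda p,f,o:(np.array(p,float)+.5)/f-.5+np.array(o)
P=onz("top",u([(95,432),(33,155),(672,33),(740,302)],6,(285,165)),.064)[:,:2];S=np.array([[.4586,-.0438],[.5696,-.0202],[.6195,-.2789],[.5085,-.301]])
L=np.array([[-55,130],[55,130],[55,-130],[-55,-130]])/1000
def fit(W):
    a=W-W.mean(0);th=np.arctan2((L[:,0]*a[:,1]-L[:,1]*a[:,0]).sum(),(L*a).sum());return W.mean(0),th
for n,W in(("top",P),("scene",S)):
    c,th=fit(W);Rm=np.array([[np.cos(th),-np.sin(th)],[np.sin(th),np.cos(th)]])
    print(n,W,c,th,"res",(W-c-L@Rm.T)*1000)
    for k,y in(("round",.095),("slot",.025),("grip",-.1)):print(k,c+Rm@[0,y])
# nests in pixels: predicted vs seen
c,th=fit(P)
print("circle top cand",onz("top",u([(152,275)],6,(285,165)),.064))
print("gauge foot top",onz("top",u([(332,143)],8,(190,175)),.006), "scene foot", onz("scene",u([(114,430-280)],6,(255,185)),.006),"tip",onz("scene",u([(117,327-280)],6,(255,185)),.074))
s=cv2.imread("pics/scene0.png")
A=cv2.resize(s[190:310,95:230],None,fx=5.5,fy=5,interpolation=cv2.INTER_CUBIC) if 0 else cv2.resize(s[190:310,95:230],None,fx=5,fy=5,interpolation=cv2.INTER_CUBIC);cv2.imwrite("pics/c.png",A)
E
```

```text
top [[ 0.4618 -0.0436]
 [ 0.5715 -0.0215]
 [ 0.62   -0.2775]
 [ 0.5119 -0.2979]] [ 0.5413 -0.1601] 0.19108975415929494 res [[-0.8004 -0.6299]
 [ 0.903   0.5551]
 [ 0.0137 -0.1694]
 [-0.1163  0.2443]]
round [ 0.5232 -0.0668]
slot [ 0.5365 -0.1356]
grip [ 0.5603 -0.2583]
scene [[ 0.4586 -0.0438]
 [ 0.5696 -0.0202]
 [ 0.6195 -0.2789]
 [ 0.5085 -0.301 ]] [ 0.5391 -0.161 ] 0.19292940158631106 res [[-1.5449  0.1323]
 [ 1.4959  2.6415]
 [ 1.5449 -0.8823]
 [-1.4959 -1.8915]]
round [ 0.5208 -0.0677]
slot [ 0.5343 -0.1364]
grip [ 0.5582 -0.2591]
circle top cand [[ 0.5234 -0.0674  0.064 ]]
gauge foot top [[0.5771 0.1208 0.006 ]] scene foot [[0.5777 0.1186 0.006 ]] tip [[0.5745 0.1212 0.074 ]]
```

View pics/c.png

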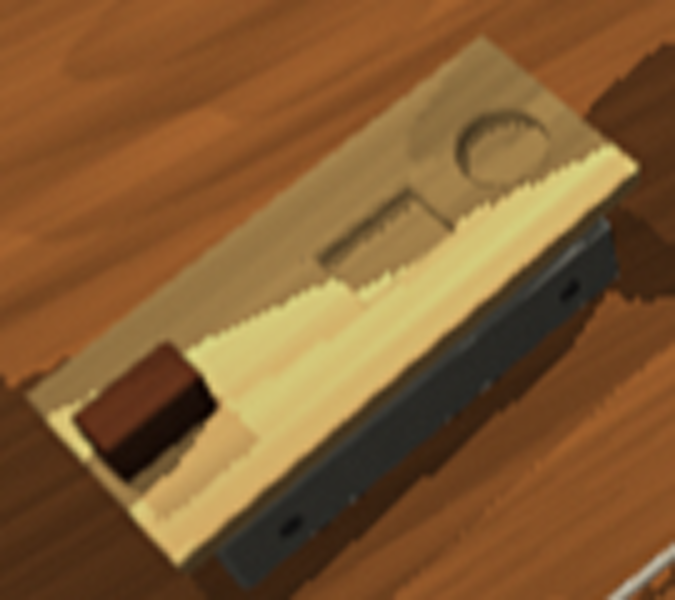

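The crop shows the board's outer end at the upper right, the round nest near (503,149) and the grip's top near (145,395). First I move over the motor and align the fingers with the board's x.

drive_tool(
  series=[
    {"grip": 0,"delta_pos": [18,-50,-4],"turn": [0,0,-10.6]},
    {"grip": 0,"delta_pos": [18,-50,-8],"turn": [0,0,-10.6]},
    {"grip": 0,"delta_pos": [18,-50,-8],"turn": [0,0,-10.6]},
    {"grip": 0,"delta_pos": [18,-50,-8],"turn": [0,0,-10.6]},
    {"grip": 0,"delta_pos": [18,-50,-8],"turn": [0,0,-10.6]},
    {"grip": 0,"delta_pos": [18,-50,-8],"turn": [0,0,0]},
    {"grip": 0,"delta_pos": [18,-52,-8],"turn": [0,0,0]},
    {"grip": 0,"delta_pos": [0,0,0],"turn": [0,0,0]},
  ],
)

```text
t: 1.1
tool_pos: [0.4239, 0.2489, 0.157]
ee_rot: [-3.14, 0.002, 1.753]
wrist_force: [-0.1, 0.7, -0.1]
grip_width: 0.0856
grip_force: 0.0
```

```bash
python3 - <<'E'
from m import *
s=read_state();print(s["tool_pos"],s["ee_rot"],s["joint_pos"])
u=lambda p,f,o:(np.array(p,float)+.5)/f-.5+np.array(o)
print("circ scene",onz("scene",u([(503,149)],5,(95,190)),.064))
S=cv2.imread("pics/scene0.png")[:,:,::-1]
print("motor top-of-can scene",onz("scene",[u([(425-300,102)],5,(255,120))[0]],.042),"shaft",onz("scene",u([(424-300,95)],5,(255,120)),.048),onz("top",u([(222,424)],5,(130,170)),.042))
E
```

```text
[0.4239 0.2489 0.157 ] [-3.14    0.0023  1.753 ] [-0.9298  0.2443  0.3161  2.0548 -0.0977  0.8589 -0.3762]
circ scene [[ 0.5227 -0.0685  0.064 ]]
motor top-of-can scene [[0.4224 0.2549 0.042 ]] shaft [[0.4224 0.2541 0.048 ]] [[0.423  0.2539 0.042 ]]
```

drive_tool(
  series=[
    {"grip": 0,"delta_pos": [-1,5.4,0],"turn": [0,0,0.4]},
    {"grip": 0,"delta_pos": [0,0,-50],"turn": [0,0,0]},
    {"grip": 0,"delta_pos": [0,0,-50],"turn": [0,0,0]},
    {"grip": 0,"delta_pos": [0,0,-25],"turn": [0,0,0]},
    {"grip": 0,"delta_pos": [0,0,-16],"turn": [0,0,0]},
    {"grip": 0,"delta_pos": [0,0,0],"turn": [0,0,0]},
    {"grip": 0.3,"delta_pos": [0,0,0],"turn": [0,0,0]},
    {"grip": 0.45,"delta_pos": [0,0,0],"turn": [0,0,0]},
  ],
)

```text
t: 2.1
tool_pos: [0.4228, 0.2602, 0.0178]
ee_rot: [3.14, -0.001, 1.768]
wrist_force: [-0.9, 0.4, 0.5]
grip_width: 0.0519
grip_force: 0.0
```

drive_tool(
  series=[
    {"grip": 1,"delta_pos": [0,0,0],"turn": [0,0,0]},
    {"grip": 1,"delta_pos": [0,0,0],"turn": [0,0,0]},
    {"grip": 1,"delta_pos": [0,0,0],"turn": [0,0,0]},
    {"grip": 1,"delta_pos": [0,0,0],"turn": [0,0,0]},
  ],
)

```text
t: 2.6
tool_pos: [0.4259, 0.2628, 0.0205]
ee_rot: [3.134, -0.005, 1.768]
wrist_force: [-2.8, -0.4, 29.3]
grip_width: 0.0225
grip_force: 74.1
```

```bash
python3 - <<'E'
from m import *
s=snapshot("scene");t=snapshot("top");c=lambda im,x,y,w,h,f:cv2.resize(im[y:y+h,x:x+w],None,fx=f,fy=f,interpolation=cv2.INTER_CUBIC)
cv2.imwrite("pics/e.png",np.hstack([c(s,230,80,100,100,4),c(t,125,205,100,100,4)])[:,:,::-1])
print(read_state())
E
```

```text
{'t': 2.7, 'joint_pos': array([-0.8691,  0.4786,  0.2371,  2.1318, -0.213 ,  0.5431, -0.279 ]), 'joint_velocities': array([ 0.0003, -0.0023,  0.0017,  0.0001,  0.0002,  0.0001,  0.0009]), 'joint_efforts': array([  0.8822, -32.5922,   3.4315, -10.1416,   0.2098,  -0.4534,
        -0.0009]), 'tool_pos': array([0.4259, 0.2627, 0.0205]), 'ee_rot': array([ 3.1335, -0.0052,  1.7676]), 'wrist_force': array([-3.2608,  0.0514, 29.3159]), 'wrist_torque': array([0.1194, 0.3275, 0.0511]), 'grip_force': 74.11899430677295, 'grip_width': 0.02242553361036814}
```

View pics/e.png

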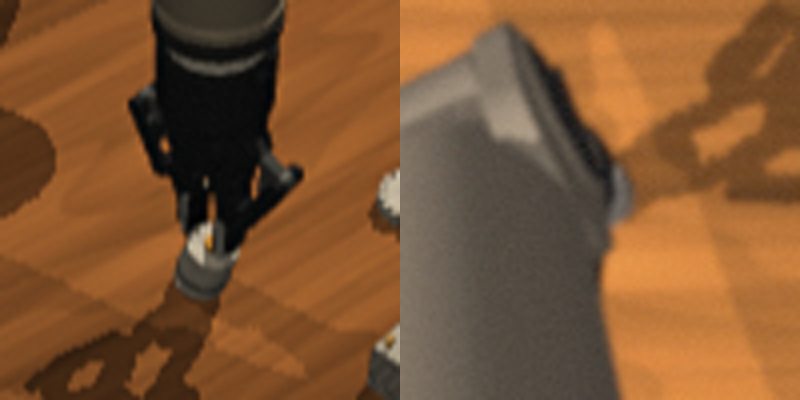

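The pictures show the motor still upright but squeezed partly out towards -y (about (281,147) in scene). The grip was off-centre, because the shifts count from the commanded pose and not the measured one. I'll open, lift away and re-measure.

drive_tool(
  series=[
    {"grip": 0,"delta_pos": [0,0,0],"turn": [0,0,0]},
    {"grip": 0,"delta_pos": [0,0,0],"turn": [0,0,0]},
    {"grip": 0,"delta_pos": [0,0,0],"turn": [0,0,0]},
    {"grip": 0,"delta_pos": [0,0,0],"turn": [0,0,0]},
    {"grip": 0,"delta_pos": [0,0,50],"turn": [0,0,0]},
    {"grip": 0,"delta_pos": [0,0,50],"turn": [0,0,0]},
    {"grip": 0,"delta_pos": [0,60,30],"turn": [0,0,0]},
    {"grip": 0,"delta_pos": [0,60,0],"turn": [0,0,0]},
  ],
)

```text
t: 3.7
tool_pos: [0.4238, 0.3773, 0.1476]
ee_rot: [3.137, -0.003, 1.765]
wrist_force: [2.0, 0.3, 0.2]
grip_width: 0.0851
grip_force: 0.0
```

drive_tool(
  series=[
    {"grip": 0,"delta_pos": [0,30,0],"turn": [0,0,0]},
    {"grip": 0,"delta_pos": [0,0,0],"turn": [0,0,0]},
    {"grip": 0,"delta_pos": [0,0,0],"turn": [0,0,0]},
  ],
)

```text
t: 4.08
tool_pos: [0.4222, 0.4039, 0.1441]
ee_rot: [-3.141, 0.002, 1.767]
wrist_force: [-0.3, 0.1, 0.7]
grip_width: 0.0853
grip_force: 0.0
```

```bash
python3 - <<'E'
from m import *
S=snapshot("scene");t=snapshot("top");cv2.imwrite("pics/s2.png",S[:,:,::-1]);cv2.imwrite("pics/t2.png",t[:,:,::-1])
s=read_state();print(s["t"],s["tool_pos"],s["ee_rot"],s["wrist_force"])
c=lambda im,x,y,w,h,f:cv2.resize(im[y:y+h,x:x+w],None,fx=f,fy=f,interpolation=cv2.INTER_CUBIC)
cv2.imwrite("pics/f.png",np.hstack([c(S,240,115,80,80,5),c(t,145,205,80,80,5)])[:,:,::-1])
E
```

```text
4.175 [0.4225 0.4035 0.1444] [-3.141   0.0011  1.7656] [-0.3459  0.2744  0.6935]
```

View pics/f.png

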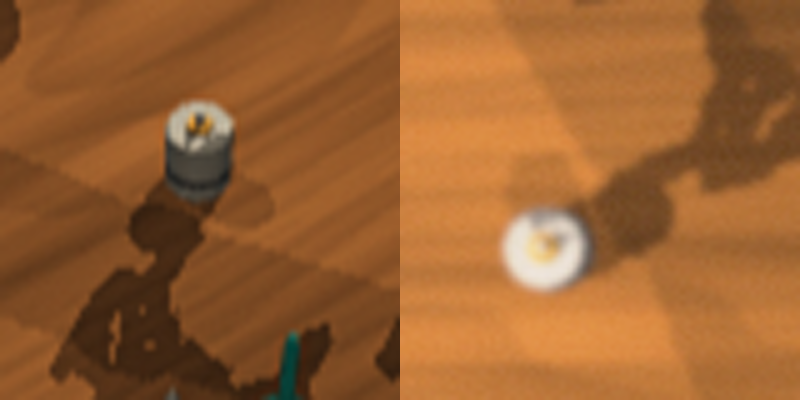

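```bash
python3 - <<'E'
from m import *
print(onz("top",[(173.6,254.6)],.042),onz("scene",[(279.6,140.2)],.042)); s=read_state();print(s["tool_pos"],s["joint_pos"])
br,gr,r=masks(cv2.imread("pics/t2.png")[:,:,::-1])
c=big(((br>.62)&(r>110)).astype(np.uint8)*255,roi4(155,235,40,40));W=(onz("top",px(c.reshape(-1,2)),.042)[:,:2]*1000).astype(np.float32)
print(cv2.minAreaRect(W))
E
```

```text
[[0.4225 0.2548 0.042 ]] [[0.423  0.2545 0.042 ]]
[0.4225 0.4035 0.1444] [-1.0862  0.4077  0.2787  1.8558 -0.1392  0.898  -0.5473]
((422.7931213378906, 254.5379638671875), (40.7033576965332, 38.038536071777344), 89.65316009521484)
```

```bash
python3 - <<'E'
from m import *
print(proj("scene",[[.4225,.4035,.1444]]),proj("top",[[.4225,.4035,.1444]]), proj("scene",[[.4259,.2627,.0205],[.4228,.2545,.042],[.4228,.2545,.054]]))
S=cv2.imread("pics/s2.png");p=proj("scene",[[.4225,.4035,.1444],[.4225,.4035,.1634],[.4225-.042,.4035-.008,.1444],[.4225+.042,.4035+.008,.1444]])
x,y=(p[0]-[60,60]).astype(int);z=cv2.resize(S[max(y,0):y+110,x:x+120],None,fx=5,fy=5,interpolation=cv2.INTER_CUBIC)
for q in p:
    cv2.circle(z,tuple(int(v) for v in ((q-[x,max(y,0)])*5+2.5)),3,(0,255,0),-1)
cv2.imwrite("pics/g.png",z)
E
```

```text
[[324.8634  89.4142]] [[ 96.5247 253.1821]] [[282.3564 144.8433]
 [279.5597 140.1415]
 [279.6794 137.0967]]
```

View pics/g.png

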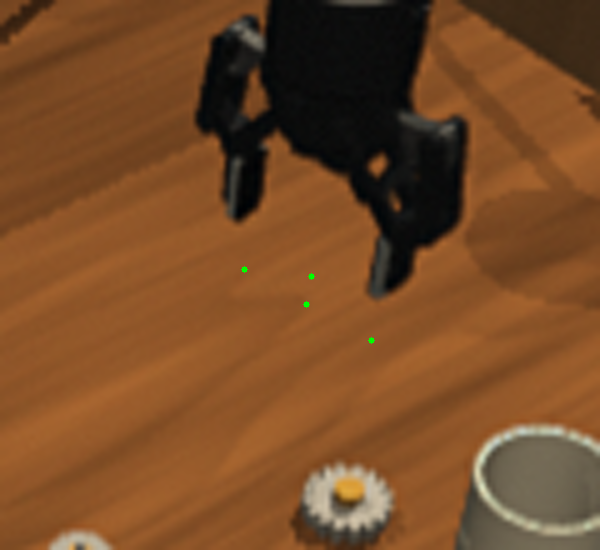

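Checking the fingertips, the open tips at (245,203) and (389,284) in the crop sit well above where the TCP reading projects, so the first grasp closed on the can's top. Next I shut the gripper and go low over clear bench, to calibrate the tool's offset against the camera and by touch.

drive_tool(
  series=[
    {"grip": 1,"delta_pos": [0,-35,0],"turn": [0,0,0]},
    {"grip": 1,"delta_pos": [0,-35,0],"turn": [0,0,0]},
    {"grip": 1,"delta_pos": [0,0,-30],"turn": [0,0,0]},
    {"grip": 1,"delta_pos": [0,0,-30],"turn": [0,0,0]},
    {"grip": 1,"delta_pos": [0,0,-30],"turn": [0,0,0]},
    {"grip": 1,"delta_pos": [0,0,-20],"turn": [0,0,0]},
    {"grip": 1,"delta_pos": [0,0,0],"turn": [0,0,0]},
    {"grip": 1,"delta_pos": [0,0,0],"turn": [0,0,0]},
  ],
)

```text
t: 5.18
tool_pos: [0.4228, 0.3351, 0.0355]
ee_rot: [3.141, -0.0, 1.767]
wrist_force: [0.5, 0.5, 0.3]
grip_width: -0.0001
grip_force: 0.0
```

```bash
python3 - <<'E'
from m import *
S=snapshot("scene");cv2.imwrite("pics/s3.png",S[:,:,::-1]);s=read_state();T=s["tool_pos"];print(s["t"],T,s["ee_rot"],s["wrist_force"],s["grip_width"])
p=proj("scene",[T,T+[0,0,.019]]);x,y=(p[0]-[60,70]).astype(int);z=cv2.resize(S[y:y+100,x:x+110,::-1],None,fx=5,fy=5,interpolation=cv2.INTER_CUBIC)
for q in p:cv2.circle(z,tuple(int(v) for v in ((q-[x,y])*5+2.5)),3,(0,255,0),-1)
cv2.imwrite("pics/g2.png",z);print(x,y,p)
E
```

```text
5.225 [0.4229 0.3355 0.0357] [ 3.1401 -0.0009  1.767 ] [-0.5556  0.4151  0.0822] 0.00015192396628848525
242 59 [[302.2799 129.2871]
 [302.7701 124.4346]]
```

View pics/g2.png

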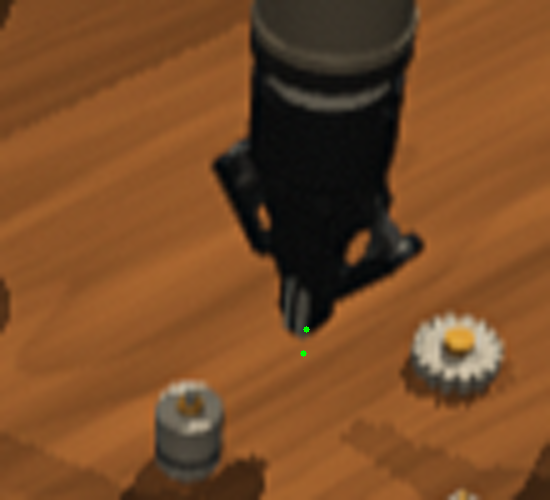

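drive_tool(
  series=[
    {"grip": 1,"delta_pos": [0,0,-12],"turn": [0,0,0]},
    {"grip": 1,"delta_pos": [0,0,-10],"turn": [0,0,0]},
    {"grip": 1,"delta_pos": [0,0,-5],"turn": [0,0,0]},
    {"grip": 1,"delta_pos": [0,0,-3],"turn": [0,0,0]},
    {"grip": 1,"delta_pos": [0,0,0],"turn": [0,0,0]},
    {"grip": 1,"delta_pos": [0,0,0],"turn": [0,0,0]},
  ],
)

```text
t: 5.98
tool_pos: [0.4223, 0.3355, 0.0048]
ee_rot: [3.141, -0.0, 1.768]
wrist_force: [0.6, -0.3, 0.7]
grip_width: -0.0
grip_force: 0.0
```

drive_tool(
  series=[
    {"grip": 1,"delta_pos": [0,0,-2],"turn": [0,0,0]},
    {"grip": 1,"delta_pos": [0,0,-2],"turn": [0,0,0]},
    {"grip": 1,"delta_pos": [0,0,-2],"turn": [0,0,0]},
    {"grip": 1,"delta_pos": [0,0,0],"turn": [0,0,0]},
  ],
)

```text
t: 6.48
tool_pos: [0.422, 0.3353, -0.0015]
ee_rot: [-3.141, 0.0, 1.768]
wrist_force: [-0.9, -0.2, -0.5]
grip_width: -0.0001
grip_force: 0.0
```

drive_tool(
  series=[
    {"grip": 1,"delta_pos": [0,0,-2],"turn": [0,0,0]},
    {"grip": 1,"delta_pos": [0,0,-2],"turn": [0,0,0]},
    {"grip": 1,"delta_pos": [0,0,-2],"turn": [0,0,0]},
    {"grip": 1,"delta_pos": [0,0,-1.5],"turn": [0,0,0]},
    {"grip": 1,"delta_pos": [0,0,0],"turn": [0,0,0]},
    {"grip": 1,"delta_pos": [0,0,0],"turn": [0,0,0]},
  ],
)

```text
t: 7.22
tool_pos: [0.4222, 0.3354, -0.0088]
ee_rot: [3.142, -0.0, 1.768]
wrist_force: [0.4, -0.3, 0.4]
grip_width: 0.0001
grip_force: 0.0
```

drive_tool(
  series=[
    {"grip": 1,"delta_pos": [0,0,-2],"turn": [0,0,0]},
    {"grip": 1,"delta_pos": [0,0,-1.5],"turn": [0,0,0]},
    {"grip": 1,"delta_pos": [0,0,-1.5],"turn": [0,0,0]},
    {"grip": 1,"delta_pos": [0,0,0],"turn": [0,0,0]},
  ],
)

```text
t: 7.72
tool_pos: [0.422, 0.3353, -0.014]
ee_rot: [-3.141, 0.0, 1.768]
wrist_force: [1.0, 0.3, 0.6]
grip_width: 0.0002
grip_force: 0.0
```

drive_tool(
  series=[
    {"grip": 1,"delta_pos": [0,0,-1.5],"turn": [0,0,0]},
    {"grip": 1,"delta_pos": [0,0,-1],"turn": [0,0,0]},
    {"grip": 1,"delta_pos": [0,0,0],"turn": [0,0,0]},
  ],
)

```text
t: 8.1
tool_pos: [0.4221, 0.3354, -0.0164]
ee_rot: [-3.141, 0.0, 1.768]
wrist_force: [-0.1, 0.1, -0.1]
grip_width: -0.0001
grip_force: 0.0
```

drive_tool(
  series=[
    {"grip": 1,"delta_pos": [0,0,-1],"turn": [0,0,0]},
    {"grip": 1,"delta_pos": [0,0,-1],"turn": [0,0,0]},
    {"grip": 1,"delta_pos": [0,0,-1],"turn": [0,0,0]},
    {"grip": 1,"delta_pos": [0,0,0],"turn": [0,0,0]},
  ],
)

```text
t: 8.6
tool_pos: [0.422, 0.3354, -0.0195]
ee_rot: [-3.141, 0.0, 1.768]
wrist_force: [0.6, -0.2, -0.0]
grip_width: 0.0002
grip_force: 0.0
```

```bash
python3 - <<'E'
from m import *
S=snapshot("scene");s=read_state();T=s["tool_pos"];print(s["t"],T,s["wrist_force"])
br,gr,r=masks(S);p=proj("scene",[T+[0,0,.019]])[0];print("expected tip if +19",p)
q=((br>.6)&(r<110)).astype(np.uint8)*255
x,y=p.astype(int);c=big(q,roi4(x-40,y-60,80,90));P=px(c.reshape(-1,2))
for v in np.arange(p[1]-12,p[1]+8,1):
    k=P[abs(P[:,1]-v)<.5]
    if len(k):print(v.round(1),k[:,0].min(),k[:,0].max())
E
```

```text
8.65 [ 0.4221  0.3354 -0.0194] [ 0.704  -0.4646 -0.7749]
expected tip if +19 [301.1867 138.011 ]
126.0 296.375 320.375
127.0 296.375 318.875
128.0 297.125 317.625
129.0 297.125 315.625
130.0 297.125 313.625
131.0 296.875 310.625
132.0 296.875 308.875
133.0 296.875 306.125
134.0 296.875 305.625
135.0 297.125 305.625
136.0 297.375 305.375
137.0 297.125 303.875
138.0 297.375 302.875
139.0 299.125 301.875
140.0 300.125 300.625
```

```bash
python3 - <<'E'
from m import *
T=np.array([.4221,.3354,0]);a=.197;ex=np.array([np.cos(a),np.sin(a),0]);ey=np.array([-np.sin(a),np.cos(a),0])
for z in(0,.004,.008):
  for th in (.006,.01):
    print(z,th,proj("scene",[T+[0,0,z]+i*th*ex+j*.011*ey for i,j in((1,-1),(-1,-1),(1,1),(-1,1))]).round(1).tolist())
E
```

```text
0 0.006 [[300.4, 141.0], [297.2, 138.9], [305.2, 136.9], [302.0, 134.9]]
0 0.01 [[301.4, 141.7], [296.1, 138.3], [306.3, 137.6], [301.0, 134.2]]
0.004 0.006 [[300.5, 140.0], [297.3, 138.0], [305.3, 135.9], [302.1, 133.9]]
0.004 0.01 [[301.5, 140.7], [296.2, 137.3], [306.4, 136.6], [301.1, 133.3]]
0.008 0.006 [[300.6, 139.1], [297.3, 137.0], [305.4, 135.0], [302.2, 132.9]]
0.008 0.01 [[301.6, 139.8], [296.3, 136.3], [306.5, 135.6], [301.1, 132.3]]
```

drive_tool(
  series=[
    {"grip": 1,"delta_pos": [0,0,-1],"turn": [0,0,0]},
    {"grip": 1,"delta_pos": [0,0,-1],"turn": [0,0,0]},
    {"grip": 1,"delta_pos": [0,0,-1],"turn": [0,0,0]},
    {"grip": 1,"delta_pos": [0,0,0],"turn": [0,0,0]},
  ],
)

```text
t: 9.15
tool_pos: [0.4222, 0.3355, -0.0215]
ee_rot: [-3.141, -0.0, 1.767]
wrist_force: [-2.5, -1.8, 12.2]
grip_width: -0.0004
grip_force: 5.6
```

The bench contact is at a reading of about -0.021, so the true shut tip is about 21 mm above the reported TCP, and it agrees laterally. Now I grasp the motor again with that correction.

drive_tool(
  series=[
    {"grip": 0,"delta_pos": [0,0,45],"turn": [0,0,0]},
    {"grip": 0,"delta_pos": [0,0,40],"turn": [0,0,0]},
    {"grip": 0,"delta_pos": [0.6,-41,0],"turn": [0,0,0]},
    {"grip": 0,"delta_pos": [0,-40,0],"turn": [0,0,0]},
    {"grip": 0,"delta_pos": [0,0,0],"turn": [0,0,0]},
    {"grip": 0,"delta_pos": [0,0,0],"turn": [0,0,0]},
  ],
)

```text
t: 9.9
tool_pos: [0.4229, 0.2551, 0.0628]
ee_rot: [3.141, -0.001, 1.768]
wrist_force: [0.4, 0.5, 0.6]
grip_width: 0.0854
grip_force: 0.0
```

drive_tool(
  series=[
    {"grip": 0,"delta_pos": [0,-0.5,-30],"turn": [0,0,-0.3]},
    {"grip": 0,"delta_pos": [0,0,-30],"turn": [0,0,0]},
    {"grip": 0,"delta_pos": [0,0,-12],"turn": [0,0,0]},
    {"grip": 0,"delta_pos": [0,0,0],"turn": [0,0,0]},
    {"grip": 1,"delta_pos": [0,0,0],"turn": [0,0,0]},
    {"grip": 1,"delta_pos": [0,0,0],"turn": [0,0,0]},
    {"grip": 1,"delta_pos": [0,0,0],"turn": [0,0,0]},
    {"grip": 1,"delta_pos": [0,0,0],"turn": [0,0,0]},
  ],
)

```text
t: 10.9
tool_pos: [0.4231, 0.2543, -0.0084]
ee_rot: [3.141, -0.001, 1.762]
wrist_force: [-1.6, -1.5, 8.4]
grip_width: 0.0365
grip_force: 59.3
```

drive_tool(
  series=[
    {"grip": 1,"delta_pos": [0,0,50],"turn": [0,0,0]},
    {"grip": 1,"delta_pos": [0,0,50],"turn": [0,0,0]},
    {"grip": 1,"delta_pos": [16.5,-53.5,0],"turn": [0,0,0]},
    {"grip": 1,"delta_pos": [16.5,-53.5,0],"turn": [0,0,0]},
    {"grip": 1,"delta_pos": [16.5,-53.5,0],"turn": [0,0,0]},
    {"grip": 1,"delta_pos": [16.5,-53.5,0],"turn": [0,0,0]},
    {"grip": 1,"delta_pos": [16.5,-53.5,0],"turn": [0,0,0]},
    {"grip": 1,"delta_pos": [16.5,-53.5,0],"turn": [0,0,0]},
  ],
)

```text
t: 11.9
tool_pos: [0.522, -0.0687, 0.091]
ee_rot: [3.141, -0.0, 1.763]
wrist_force: [0.6, 0.6, -1.3]
grip_width: 0.0362
grip_force: 60.4
```

drive_tool(
  series=[
    {"grip": 1,"delta_pos": [0,0,0],"turn": [0,0,0]},
    {"grip": 1,"delta_pos": [0,0,0],"turn": [0,0,0]},
    {"grip": 1,"delta_pos": [0,0,0],"turn": [0,0,0]},
  ],
)

```text
t: 12.28
tool_pos: [0.5214, -0.0653, 0.0906]
ee_rot: [-3.141, -0.001, 1.765]
wrist_force: [-0.5, 0.0, -1.5]
grip_width: 0.0364
grip_force: 60.5
```

```bash
python3 - <<'E'
from m import *
S=snapshot("scene");t=snapshot("top");s=read_state();print(s["t"],s["tool_pos"],s["ee_rot"],s["joint_pos"],s["wrist_force"])
cv2.imwrite("pics/s4.png",S[:,:,::-1]);cv2.imwrite("pics/t4.png",t[:,:,::-1])
E
```

```text
12.375 [ 0.5215 -0.0655  0.0906] [-3.1414 -0.0006  1.765 ] [-0.296   0.4056  0.376   2.0375 -0.2183  0.7364  0.4091] [ 0.431   0.2483 -1.8492]
```

drive_tool(
  series=[
    {"grip": 1,"delta_pos": [1.2,-2.2,-15],"turn": [0,0,0]},
    {"grip": 1,"delta_pos": [0,0,-12],"turn": [0,0,0]},
    {"grip": 1,"delta_pos": [0,0,-3],"turn": [0,0,0]},
    {"grip": 1,"delta_pos": [0,0,0],"turn": [0,0,0]},
    {"grip": 1,"delta_pos": [0,0,0],"turn": [0,0,0]},
  ],
)

```text
t: 13.0
tool_pos: [0.5232, -0.0694, 0.0609]
ee_rot: [3.141, 0.0, 1.762]
wrist_force: [0.1, -0.6, -1.2]
grip_width: 0.0366
grip_force: 60.5
```

```bash
python3 - <<'E'
from m import *
S=snapshot("scene");s=read_state();T=s["tool_pos"];print(s["t"],T,s["wrist_force"])
cv2.imwrite("pics/s5.png",S[:,:,::-1])
br,gr,r=masks(S)
c0=np.array([T[0],T[1],T[2]+.0084])
p=proj("scene",[c0,c0+[0,0,.042]]);print(p)
a=np.linspace(0,2*np.pi,13)[:-1]
rim=proj("scene",[c0+[.019*np.cos(k),.019*np.sin(k),0] for k in a]);print("exp bottom rim u",rim[:,0].min(),rim[:,0].max(),"v max",rim[:,1].max())
q=((br>.62)).astype(np.uint8)*255
x,y=p[0].astype(int)
for v in range(y-14,y+14,2):
    row=slice(4*v+2,4*v+3);m=br[4*v+2,4*(x-25):4*(x+25)]
    print(v,"".join("#" if k>.75 else "+" if k>.6 else "." for k in m[::2]))
E
```

```text
13.05 [ 0.5232 -0.0693  0.061 ] [ 0.1874 -0.6578 -0.9027]
[[194.6751 218.4925]
 [192.0135 208.3608]]
exp bottom rim u 186.42135143612285 202.91464968153008 v max 225.50002999671437
204 .........................#####++++####################################################..............
206 .........................++###########################################################..............
208 ..................++++.....++#######################################################................
210 .............++++............#############+++++####################################.................
212 .........++.....................+###############################################+...................
214 ..++++............................+########################################+........................
216 +..................................+###################################.............................
218 .....................................#################################..............................
220 .....................................++###########################..................................
222 ........................................++###################+......................................
224 ...............................................++++++++++...........................................
226 ....................................................................................................
228 ....................................................................................................
230 ....................................................................................................
```

drive_tool(
  series=[
    {"grip": 1,"delta_pos": [0,1.2,0],"turn": [0,0,0]},
    {"grip": 1,"delta_pos": [0,0,-3],"turn": [0,0,0]},
    {"grip": 1,"delta_pos": [0,0,-2],"turn": [0,0,0]},
    {"grip": 1,"delta_pos": [0,0,-2],"turn": [0,0,0]},
    {"grip": 1,"delta_pos": [0,0,-1],"turn": [0,0,0]},
    {"grip": 1,"delta_pos": [0,0,0],"turn": [0,0,0]},
  ],
)

```text
t: 13.8
tool_pos: [0.5229, -0.0681, 0.0526]
ee_rot: [-3.141, -0.0, 1.762]
wrist_force: [0.8, 0.1, -0.9]
grip_width: 0.0367
grip_force: 60.5
```

drive_tool(
  series=[
    {"grip": 1,"delta_pos": [0,0,-2],"turn": [0,0,0]},
    {"grip": 1,"delta_pos": [0,0,-2],"turn": [0,0,0]},
    {"grip": 1,"delta_pos": [0,0,-1],"turn": [0,0,0]},
    {"grip": 1,"delta_pos": [0,0,0],"turn": [0,0,0]},
  ],
)

```text
t: 14.3
tool_pos: [0.5228, -0.0681, 0.0475]
ee_rot: [-3.141, -0.0, 1.762]
wrist_force: [0.9, -0.6, -0.9]
grip_width: 0.0368
grip_force: 60.5
```

drive_tool(
  series=[
    {"grip": 1,"delta_pos": [0,0,-1],"turn": [0,0,0]},
    {"grip": 1,"delta_pos": [0,0,-0.5],"turn": [0,0,0]},
    {"grip": 1,"delta_pos": [0,0,0],"turn": [0,0,0]},
  ],
)

```text
t: 14.68
tool_pos: [0.523, -0.0681, 0.0467]
ee_rot: [3.141, -0.0, 1.762]
wrist_force: [-1.1, -0.1, 6.4]
grip_width: 0.0362
grip_force: 61.4
```

drive_tool(
  series=[
    {"grip": 0,"delta_pos": [0,0,0],"turn": [0,0,0]},
    {"grip": 0,"delta_pos": [0,0,0],"turn": [0,0,0]},
    {"grip": 0,"delta_pos": [0,0,0],"turn": [0,0,0]},
    {"grip": 0,"delta_pos": [0,0,25],"turn": [0,0,0]},
    {"grip": 0,"delta_pos": [0,0,50],"turn": [0,0,0]},
    {"grip": 0,"delta_pos": [0,0,0],"turn": [0,0,0]},
  ],
)

```text
t: 15.42
tool_pos: [0.5257, -0.0685, 0.1244]
ee_rot: [3.135, 0.001, 1.762]
wrist_force: [0.7, -0.5, -0.2]
grip_width: 0.0855
grip_force: 0.0
```

drive_tool(
  series=[
    {"grip": 0,"delta_pos": [7.2,54.7,0],"turn": [0,0,0]},
    {"grip": 0,"delta_pos": [7.2,54.7,0],"turn": [0,0,0]},
    {"grip": 0,"delta_pos": [7.2,54.7,0],"turn": [0,0,0]},
    {"grip": 0,"delta_pos": [7.2,54.7,0],"turn": [0,0,0]},
    {"grip": 0,"delta_pos": [7.2,54.7,0],"turn": [0,0,0]},
    {"grip": 0,"delta_pos": [7.2,54.7,0],"turn": [0,0,0]},
    {"grip": 0,"delta_pos": [7.2,54.7,0],"turn": [0,0,0]},
    {"grip": 0,"delta_pos": [0,0,0],"turn": [0,0,0]},
  ],
)

```text
t: 16.42
tool_pos: [0.5715, 0.3215, 0.1196]
ee_rot: [-3.141, -0.003, 1.771]
wrist_force: [-0.3, -0.9, -0.0]
grip_width: 0.0853
grip_force: 0.0
```

drive_tool(
  series=[
    {"grip": 0,"delta_pos": [0,0,0],"turn": [0,0,0]},
    {"grip": 0,"delta_pos": [0,0,0],"turn": [0,0,0]},
  ],
)

```text
t: 16.68
tool_pos: [0.5735, 0.3125, 0.1208]
ee_rot: [-3.141, 0.001, 1.76]
wrist_force: [0.6, 0.1, 0.6]
grip_width: 0.0852
grip_force: 0.0
```

```bash
python3 - <<'E'
from m import *
S=snapshot("scene");t=snapshot("top");cv2.imwrite("pics/s6.png",S[:,:,::-1]);cv2.imwrite("pics/t6.png",t[:,:,::-1]);s=read_state();print(s["t"],s["tool_pos"],s["ee_rot"])
brs,_,rs=masks(S);br,_,r=masks(t)
# motor top in nest
c=big(((br>.62)&(r>110)).astype(np.uint8)*255,roi4(295,190,35,45));W=(onz("top",px(c.reshape(-1,2)),.097)[:,:2]*1000).astype(np.float32);print("motor top",cv2.minAreaRect(W))
c=big(((brs>.5)&(rs>110)).astype(np.uint8)*255,roi4(315,150,35,35));W=(onz("scene",px(c.reshape(-1,2)),.042)[:,:2]*1000).astype(np.float32);print("trafo scene",cv2.minAreaRect(W))
q=((brs>.36)&(brs<.9)&(rs>95)).astype(np.uint8)*255
c=big(q,roi4(90,180,140,135));print(px(cv2.approxPolyN(c,4,ensure_convex=True).reshape(-1,2)))
E
```

```text
16.775 [0.5736 0.313  0.1212] [-3.1414  0.0005  1.7601]
motor top ((515.777587890625, -68.51886749267578), (81.0004653930664, 103.24271392822266), 89.7676010131836)
trafo scene ((573.4677124023438, 314.67724609375), (31.070852279663086, 49.10072326660156), 11.465985298156738)
[[223.375 223.125]
 [130.125 303.375]
 [ 97.875 268.875]
 [190.875 195.625]]
```

drive_tool(
  series=[
    {"grip": 0,"delta_pos": [0,1.8,-45],"turn": [0,0,0.4]},
    {"grip": 0,"delta_pos": [0,0,-45],"turn": [0,0,0]},
    {"grip": 0,"delta_pos": [0,0,-27],"turn": [0,0,0]},
    {"grip": 0,"delta_pos": [0,0,-12],"turn": [0,0,0]},
    {"grip": 0,"delta_pos": [0,0,0],"turn": [0,0,0]},
    {"grip": 0,"delta_pos": [0,0,0],"turn": [0,0,0]},
  ],
)

```text
t: 17.52
tool_pos: [0.5744, 0.3169, -0.0064]
ee_rot: [3.139, -0.001, 1.769]
wrist_force: [0.3, 0.3, 0.5]
grip_width: 0.0855
grip_force: 0.0
```

drive_tool(
  series=[
    {"grip": 1,"delta_pos": [0,0,0],"turn": [0,0,0]},
    {"grip": 1,"delta_pos": [0,0,0],"turn": [0,0,0]},
    {"grip": 1,"delta_pos": [0,0,0],"turn": [0,0,0]},
    {"grip": 1,"delta_pos": [0,0,0],"turn": [0,0,0]},
    {"grip": 1,"delta_pos": [0,0,0],"turn": [0,0,0]},
  ],
)

```text
t: 18.15
tool_pos: [0.5736, 0.3168, -0.0073]
ee_rot: [3.141, -0.0, 1.769]
wrist_force: [-0.6, 0.3, 5.8]
grip_width: 0.0291
grip_force: 60.3
```

drive_tool(
  series=[
    {"grip": 1,"delta_pos": [0,0,45],"turn": [0,0,0]},
    {"grip": 1,"delta_pos": [0,0,50],"turn": [0,0,0]},
    {"grip": 1,"delta_pos": [0,0,35],"turn": [0,0,-0.4]},
    {"grip": 1,"delta_pos": [0,0,0],"turn": [0,0,0]},
  ],
)

```text
t: 18.65
tool_pos: [0.5749, 0.3174, 0.1246]
ee_rot: [3.137, -0.002, 1.762]
wrist_force: [0.2, 0.5, -3.0]
grip_width: 0.029
grip_force: 60.3
```

drive_tool(
  series=[
    {"grip": 1,"delta_pos": [-4.7,-56.4,0],"turn": [0,0,0]},
    {"grip": 1,"delta_pos": [-4.7,-56.4,0],"turn": [0,0,0]},
    {"grip": 1,"delta_pos": [-4.7,-56.4,0],"turn": [0,0,0]},
    {"grip": 1,"delta_pos": [-4.7,-56.4,0],"turn": [0,0,0]},
    {"grip": 1,"delta_pos": [-4.7,-56.4,0],"turn": [0,0,0]},
    {"grip": 1,"delta_pos": [-4.7,-56.4,0],"turn": [0,0,0]},
    {"grip": 1,"delta_pos": [-4.7,-56.4,0],"turn": [0,0,0]},
    {"grip": 1,"delta_pos": [-4.7,-56.4,0],"turn": [0,0,0]},
  ],
)

```text
t: 19.65
tool_pos: [0.534, -0.1359, 0.1202]
ee_rot: [-3.139, -0.001, 1.763]
wrist_force: [1.7, -0.3, -2.2]
grip_width: 0.029
grip_force: 60.2
```

drive_tool(
  series=[
    {"grip": 1,"delta_pos": [0,0,0],"turn": [0,0,0]},
    {"grip": 1,"delta_pos": [0,0,0],"turn": [0,0,0]},
    {"grip": 1,"delta_pos": [0,0,0],"turn": [0,0,0]},
  ],
)

```text
t: 20.02
tool_pos: [0.5354, -0.1327, 0.1212]
ee_rot: [-3.14, -0.001, 1.765]
wrist_force: [0.3, -0.1, -2.0]
grip_width: 0.0291
grip_force: 60.2
```

drive_tool(
  series=[
    {"grip": 1,"delta_pos": [0.6,-2.1,0],"turn": [0,0,-0.1]},
    {"grip": 1,"delta_pos": [0,0,-25],"turn": [0,0,0]},
    {"grip": 1,"delta_pos": [0,0,-20],"turn": [0,0,0]},
    {"grip": 1,"delta_pos": [0,0,-12],"turn": [0,0,0]},
    {"grip": 1,"delta_pos": [0,0,-2],"turn": [0,0,0]},
    {"grip": 1,"delta_pos": [0,0,0],"turn": [0,0,0]},
    {"grip": 1,"delta_pos": [0,0,0],"turn": [0,0,0]},
  ],
)

```text
t: 20.9
tool_pos: [0.537, -0.1368, 0.0639]
ee_rot: [3.14, 0.0, 1.761]
wrist_force: [0.3, 0.0, -2.5]
grip_width: 0.0291
grip_force: 60.2
```

```bash
python3 - <<'E'
from m import *
S=snapshot("scene");s=read_state();T=s["tool_pos"];print(s["t"],T,s["ee_rot"],s["wrist_force"])
cv2.imwrite("pics/s7.png",S[:,:,::-1]);br,gr,r=masks(S)
a=s["ee_rot"][2]-np.pi/2;ex=np.array([np.cos(a),np.sin(a),0]);ey=np.array([-np.sin(a),np.cos(a),0])
c0=np.array([T[0],T[1],T[2]+.0073])-.002*ey
p=proj("scene",[c0+i*.015*ex+j*.024*ey for i,j in((1,-1),(-1,-1),(1,1))]);print("bottom corners near,left,right",p)
x,y=p[0].astype(int)
for v in range(y-20,y+10,2):
    m=br[4*v+2,4*(x-25):4*(x+35)]
    print(v,x-25,"".join("#" if k>.75 else "+" if k>.6 else "." for k in m[::2]))
E
```

```text
20.95 [ 0.5369 -0.1368  0.0639] [3.1403 0.0003 1.7607] [-0.0363  0.0824 -1.9821]
bottom corners near,left,right [[166.6562 248.936 ]
 [158.1393 240.7242]
 [183.4222 235.0175]]
228 141 ........................................+###############################################+...............................
230 141 ..............................++#+.....++#############################################+.................................
232 141 .............................+##############++...+#################################+....................................
234 141 ...............................++##########+.....+#################################+....................................
236 141 .................................+##############################################+.......................................
238 141 ..................................++#####################################...............................................
240 141 .....................................+###############################...................................................
242 141 .............
[... 310 characters left out ...]
.....................................................++
248 141 ..............+++.................................................................................................+#####
250 141 .............................................................................................................++#########
252 141 ........................................................................................................+###############
254 141 ....................................................................................................+###################
256 141 ...............................................................................................++#######################
```

drive_tool(
  series=[
    {"grip": 1,"delta_pos": [-0.7,1.5,0],"turn": [0,0,0]},
    {"grip": 1,"delta_pos": [0,0,-4],"turn": [0,0,0]},
    {"grip": 1,"delta_pos": [0,0,-2],"turn": [0,0,0]},
    {"grip": 1,"delta_pos": [0,0,-2],"turn": [0,0,0]},
    {"grip": 1,"delta_pos": [0,0,-2],"turn": [0,0,0]},
    {"grip": 1,"delta_pos": [0,0,0],"turn": [0,0,0]},
  ],
)

```text
t: 21.7
tool_pos: [0.5355, -0.1352, 0.0529]
ee_rot: [-3.141, -0.0, 1.761]
wrist_force: [-0.1, -0.6, -2.1]
grip_width: 0.0293
grip_force: 60.2
```

drive_tool(
  series=[
    {"grip": 1,"delta_pos": [0,0,-2],"turn": [0,0,0]},
    {"grip": 1,"delta_pos": [0,0,-2],"turn": [0,0,0]},
    {"grip": 1,"delta_pos": [0,0,-1],"turn": [0,0,0]},
    {"grip": 1,"delta_pos": [0,0,0],"turn": [0,0,0]},
  ],
)

```text
t: 22.2
tool_pos: [0.5355, -0.1352, 0.0481]
ee_rot: [-3.141, -0.0, 1.761]
wrist_force: [-0.2, -1.0, -2.0]
grip_width: 0.0292
grip_force: 60.2
```

drive_tool(
  series=[
    {"grip": 1,"delta_pos": [0,0,-0.8],"turn": [0,0,0]},
    {"grip": 1,"delta_pos": [0,0,-0.5],"turn": [0,0,0]},
    {"grip": 1,"delta_pos": [0,0,0],"turn": [0,0,0]},
  ],
)

```text
t: 22.58
tool_pos: [0.5357, -0.1352, 0.0477]
ee_rot: [3.141, -0.0, 1.761]
wrist_force: [-2.8, 1.2, 6.5]
grip_width: 0.029
grip_force: 61.5
```

drive_tool(
  series=[
    {"grip": 0,"delta_pos": [0,0,0],"turn": [0,0,0]},
    {"grip": 0,"delta_pos": [0,0,0],"turn": [0,0,0]},
    {"grip": 0,"delta_pos": [0,0,0],"turn": [0,0,0]},
    {"grip": 0,"delta_pos": [0,0,25],"turn": [0,0,0]},
    {"grip": 0,"delta_pos": [0,0,50],"turn": [0,0,0]},
    {"grip": 0,"delta_pos": [8,-41,0],"turn": [0,0,0]},
    {"grip": 0,"delta_pos": [8,-41,0],"turn": [0,0,0]},
    {"grip": 0,"delta_pos": [8,-42,0],"turn": [0,0,0]},
  ],
)

```text
t: 23.58
tool_pos: [0.5601, -0.2601, 0.122]
ee_rot: [3.141, -0.0, 1.762]
wrist_force: [0.5, -0.8, 0.4]
grip_width: 0.0854
grip_force: 0.0
```

drive_tool(
  series=[
    {"grip": 0,"delta_pos": [0,0,0],"turn": [0,0,0]},
    {"grip": 0,"delta_pos": [0,0,0],"turn": [0,0,0]},
    {"grip": 0,"delta_pos": [0,0,0],"turn": [0,0,0]},
  ],
)

```text
t: 23.95
tool_pos: [0.5597, -0.2574, 0.1216]
ee_rot: [-3.141, -0.001, 1.763]
wrist_force: [-0.2, 1.5, 0.0]
grip_width: 0.0853
grip_force: 0.0
```

```bash
python3 - <<'E'
from m import *
S=snapshot("scene");t=snapshot("top");cv2.imwrite("pics/s8.png",S[:,:,::-1]);cv2.imwrite("pics/t8.png",t[:,:,::-1]);s=read_state();print(s["t"],s["tool_pos"],s["ee_rot"],s["joint_pos"])
brs,_,rs=masks(S)
print("pred motor top centre/trafo top corners scene",proj("scene",[[.523,-.068,.097]]),proj("scene",[[.5362,-.1368,.097]]))
for n,ro in(("motor",(180,190,30,35)),("trafo",(145,215,45,30))):
    c=big(((brs>.62)&(rs>60)).astype(np.uint8)*255,roi4(*ro));P=px(c.reshape(-1,2));print(n,cv2.minAreaRect(P.astype(np.float32)),P.min(0),P.max(0))
q=((brs>.36)&(brs<.9)&(rs>95)).astype(np.uint8)*255
c=big(q,roi4(90,180,140,135));print(px(cv2.approxPolyN(c,4,ensure_convex=True).reshape(-1,2)))
E
```

```text
24.05 [ 0.5598 -0.2577  0.1218] [ 3.1415 -0.0007  1.7626] [ 0.0208  0.5019  0.4183  1.8038 -0.2552  0.8895  0.7472]
pred motor top centre/trafo top corners scene [[193.4143 211.548 ]] [[169.1648 231.1644]]
motor ((194.0, 214.125), (19.5, 16.75), 90.0) [185.625 204.375] [202.375 223.875]
trafo ((168.71807861328125, 231.67196655273438), (13.393805503845215, 24.153881072998047), 49.32505798339844) [156.625 220.625] [181.375 243.375]
[[223.375 223.125]
 [129.875 303.625]
 [ 98.375 268.625]
 [190.875 195.625]]
```

Both parts are seated at the predicted pixels and the board has not moved. Next I grasp the grip block.

drive_tool(
  series=[
    {"grip": 0,"delta_pos": [0,-1.5,-25],"turn": [0,0,0]},
    {"grip": 0,"delta_pos": [0,0,-25],"turn": [0,0,0]},
    {"grip": 0,"delta_pos": [0,0,-15],"turn": [0,0,0]},
    {"grip": 0,"delta_pos": [0,0,-9],"turn": [0,0,0]},
    {"grip": 0,"delta_pos": [0,0,0],"turn": [0,0,0]},
    {"grip": 0,"delta_pos": [0,0,0],"turn": [0,0,0]},
    {"grip": 0.6,"delta_pos": [0,0,0],"turn": [0,0,0]},
    {"grip": 0.6,"delta_pos": [0,0,0],"turn": [0,0,0]},
  ],
)

```text
t: 25.05
tool_pos: [0.5599, -0.2608, 0.0483]
ee_rot: [3.141, 0.0, 1.761]
wrist_force: [0.7, 1.1, -0.0]
grip_width: 0.0512
grip_force: 0.0
```

drive_tool(
  series=[
    {"grip": 1,"delta_pos": [0,0,0],"turn": [0,0,0]},
    {"grip": 1,"delta_pos": [0,0,0],"turn": [0,0,0]},
    {"grip": 1,"delta_pos": [0,0,0],"turn": [0,0,0]},
    {"grip": 1,"delta_pos": [0,0,0],"turn": [0,0,0]},
  ],
)

```text
t: 25.55
tool_pos: [0.5596, -0.2609, 0.0482]
ee_rot: [3.142, 0.0, 1.761]
wrist_force: [-2.2, -0.4, 5.5]
grip_width: 0.0251
grip_force: 60.6
```

```bash
python3 - <<'E'
from m import *
S=snapshot("scene");cv2.imwrite("pics/s9.png",S[:,:,::-1]);s=read_state();print(s["t"],s["tool_pos"],s["ee_rot"],s["wrist_force"],s["wrist_torque"],s["grip_width"],s["grip_force"])
brs,_,rs=masks(S);q=((brs>.36)&(brs<.9)&(rs>95)).astype(np.uint8)*255
c=big(q,roi4(90,180,140,135));print(px(cv2.approxPolyN(c,4,ensure_convex=True).reshape(-1,2)))
# block side: lower edge of grey block (dark grey, +x side); fit its direction
t=cv2.imread("pics/top0.png")[:,:,::-1]
for n,im in(("scene",cv2.imread("pics/scene0.png")[:,:,::-1]),):
    br,gr,r=masks(im);m=((br>.72)&(r<90)).astype(np.uint8)*255
    c=big(m,roi4(135,225,90,85));P=px(c.reshape(-1,2));a=px(cv2.approxPolyN(c,4,ensure_convex=True).reshape(-1,2));print(n,a);print(onz(n,a,.0)[:,:2]);print(onz(n,a,.05)[:,:2])
E
```

```text
25.6 [ 0.5596 -0.2608  0.0482] [-3.1416  0.0001  1.7611] [-1.675   0.7291  5.5225] [0.0907 0.4643 0.3299] 0.02545460228858068 60.58110058307648
[[223.375 222.875]
 [130.375 303.875]
 [ 98.625 268.875]
 [190.625 195.625]]
scene [[218.125 244.625]
 [143.875 307.625]
 [137.375 300.125]
 [215.875 232.125]]
[[ 0.5769 -0.0469]
 [ 0.6133 -0.2615]
 [ 0.5893 -0.2656]
 [ 0.5442 -0.0329]]
[[ 0.6029 -0.0578]
 [ 0.6372 -0.2599]
 [ 0.6146 -0.2638]
 [ 0.5722 -0.0445]]
```

```bash
python3 - <<'E'
from m import *
t=cv2.imread("pics/top0.png")[:,:,::-1];br,gr,r=masks(t)
def fitl(n,pts,z):
    W=onz(n,pts,z)[:,:2].astype(np.float32);vx,vy,x0,y0=cv2.fitLine(W,cv2.DIST_HUBER,0,.01,.001).ravel();a=np.arctan2(-vx*np.sign(vy),abs(vy));return a,(x0,y0)
lo=[];up=[];be=[]
for u in range(315,392):
    col=br[4*205:4*250,4*u+2]
    k=np.where(col>.72)[0]
    if len(k)>4: lo.append((u,(k.max()+.5)/4-.5+205));up.append((u,(k.min()+.5)/4-.5+205))
print(len(lo));print("block lower edge",fitl("top",lo,0.),"board -x edge",fitl("top",up,.057))
be=[]
for u in range(300,390):
    col=br[4*160:4*215,4*u+2];k=np.where((col>.41)&(col<.8))[0]
    be.append((u,(k.min()+.5)/4-.5+160))
print("board +x edge",fitl("top",be,.064))
s=cv2.imread("pics/scene0.png")[:,:,::-1];br,gr,r=masks(s)
lo=[];bd=[]
for u in range(150,213):
    k=np.where((br[4*225:4*315,4*u+2]>.7)&(r[4*225:4*315,4*u+2]<90))[0]
    if len(k)>4:lo.append((u,(k.max()+.5)/4-.5+225));bd.append((u,(k.min()+.5)/4-.5+225))
print("scene block lower",len(lo),fitl("scene",lo,0),"board +x bottom edge",fitl("scene",bd,.05))
E
```

```text
77
block lower edge (np.float32(0.16086216), (np.float32(0.48768193), np.float32(-0.20084824))) board -x edge (np.float32(0.19367251), (np.float32(0.48487288), np.float32(-0.16914915)))
board +x edge (np.float32(0.17935902), (np.float32(0.5990391), np.float32(-0.15209512)))
scene block lower 63 (np.float32(0.17206557), (np.float32(0.59465206), np.float32(-0.15747708))) board +x bottom edge (np.float32(0.18947883), (np.float32(0.5895829), np.float32(-0.13235573)))
```

drive_tool(
  series=[
    {"grip": 1,"delta_pos": [0,0,-0.8],"turn": [0,0,0]},
    {"grip": 1,"delta_pos": [-0.5,3,0],"turn": [0,0,0]},
    {"grip": 1,"delta_pos": [-1.1,5.9,0],"turn": [0,0,0]},
    {"grip": 1,"delta_pos": [-1.1,5.9,0],"turn": [0,0,0]},
    {"grip": 1,"delta_pos": [-1.1,5.9,0],"turn": [0,0,0]},
    {"grip": 1,"delta_pos": [-1.1,5.9,0],"turn": [0,0,0]},
  ],
)

```text
t: 26.35
tool_pos: [0.5558, -0.2375, 0.0482]
ee_rot: [3.139, 0.005, 1.759]
wrist_force: [1.4, -7.3, 3.9]
grip_width: 0.0252
grip_force: 60.4
```

```bash
cat > bd.py <<'E'
from m import *
S=snapshot("scene");s=read_state();T=s["tool_pos"];print(s["t"],T,s["ee_rot"],s["wrist_force"],s["wrist_torque"],s["grip_width"])
brs,_,rs=masks(S);q=((brs>.36)&(brs<.9)&(rs>95)).astype(np.uint8)*255
c=big(q,roi4(90,130,200,185));a=px(cv2.approxPolyN(c,4,ensure_convex=True).reshape(-1,2));print(a,onz("scene",a,.064)[:,:2])
E
python3 bd.py
```

```text
26.4 [ 0.5557 -0.2367  0.0482] [3.1393 0.0046 1.7598] [ 0.4622 -5.9415  3.9072] [-0.9854  0.4113  0.1911] 0.02529856506167033
[[231.125 216.875]
 [139.625 296.125]
 [105.875 263.375]
 [198.125 190.375]] [[ 0.5661  0.0027]
 [ 0.6166 -0.2557]
 [ 0.5058 -0.2826]
 [ 0.4544 -0.0203]]
```

drive_tool(
  series=[
    {"grip": 1,"delta_pos": [-1.1,5.9,-0.4],"turn": [0,0,0]},
    {"grip": 1,"delta_pos": [-1.1,5.9,-0.4],"turn": [0,0,0]},
    {"grip": 1,"delta_pos": [-1.1,5.9,0],"turn": [0,0,0]},
    {"grip": 1,"delta_pos": [-1.1,5.9,0],"turn": [0,0,0]},
    {"grip": 1,"delta_pos": [-1.1,5.9,0],"turn": [0,0,0]},
    {"grip": 1,"delta_pos": [-1.1,5.9,0],"turn": [0,0,0]},
    {"grip": 1,"delta_pos": [-1.1,5.9,0],"turn": [0,0,0]},
  ],
)

```text
t: 27.28
tool_pos: [0.5491, -0.1976, 0.0482]
ee_rot: [3.137, 0.007, 1.759]
wrist_force: [2.4, -10.2, 6.8]
grip_width: 0.025
grip_force: 61.0
```

```bash
python3 bd.py
```

```text
27.325 [ 0.549  -0.1967  0.0482] [3.1375 0.0064 1.7594] [ 1.835  -9.1392  7.7291] [-1.4994  0.4968  0.3624] 0.02488407102313961
[[243.375 206.625]
 [155.875 282.625]
 [ 98.625 269.375]
 [210.625 180.625]] [[ 0.5592  0.042 ]
 [ 0.6097 -0.2148]
 [ 0.51   -0.301 ]
 [ 0.4467  0.0202]]
```

drive_tool(
  series=[
    {"grip": 1,"delta_pos": [-1.1,5.9,-0.2],"turn": [0,0,0]},
    {"grip": 1,"delta_pos": [-1.1,5.9,-0.2],"turn": [0,0,0]},
    {"grip": 1,"delta_pos": [-1.1,5.9,0],"turn": [0,0,0]},
    {"grip": 1,"delta_pos": [-1.1,5.9,0],"turn": [0,0,0]},
    {"grip": 1,"delta_pos": [-1.1,5.9,0],"turn": [0,0,0]},
    {"grip": 1,"delta_pos": [-1.1,5.9,0],"turn": [0,0,0]},
    {"grip": 1,"delta_pos": [-1.1,5.9,0],"turn": [0,0,0]},
    {"grip": 1,"delta_pos": [-1.1,5.9,0],"turn": [0,0,0]},
  ],
)

```text
t: 28.32
tool_pos: [0.5411, -0.1512, 0.0483]
ee_rot: [3.136, 0.008, 1.758]
wrist_force: [2.2, -12.9, 11.6]
grip_width: 0.025
grip_force: 61.7
```

```bash
python3 bd.py
```

```text
28.375 [ 0.541  -0.1501  0.0482] [3.1361 0.007  1.7591] [  0.7764 -11.5659  12.7701] [-2.1135  0.6393  0.4697] 0.02513683993828292
[[257.125 195.125]
 [173.875 267.625]
 [ 93.125 273.625]
 [224.875 169.875]] [[ 0.5511  0.0878]
 [ 0.6016 -0.1676]
 [ 0.5124 -0.3145]
 [ 0.4387  0.0675]]
```

drive_tool(
  series=[
    {"grip": 1,"delta_pos": [-1.1,5.9,0],"turn": [0,0,0]},
    {"grip": 1,"delta_pos": [-1.1,5.9,0],"turn": [0,0,0]},
    {"grip": 1,"delta_pos": [-0.9,4.9,0],"turn": [0,0,0]},
    {"grip": 1,"delta_pos": [0,0,0],"turn": [0,0,0]},
    {"grip": 1,"delta_pos": [0,0,0],"turn": [0,0,0]},
  ],
)

```text
t: 29.0
tool_pos: [0.5381, -0.1339, 0.0483]
ee_rot: [3.136, 0.007, 1.759]
wrist_force: [2.7, -9.6, 14.1]
grip_width: 0.0249
grip_force: 61.8
```

```bash
python3 bd.py; python3 - <<'E'
from m import *
e=np.array([-.177,.984])
S=snapshot("scene");t=snapshot("top");cv2.imwrite("pics/s10.png",S[:,:,::-1]);cv2.imwrite("pics/t10.png",t[:,:,::-1])
br,_,r=masks(t)
# outer edge in top: scan rows; board between gauge side rows
L=[]
for v in range(196,238,2):
    row=br[4*v+2,4*220:4*300];k=np.where((row>.41)&(row<.85))[0]
    print(v,(k[:1]+.5)/4-.5+220,end=" ")
print()
print("pred corner top px",proj("top",[[.5475,.108,.064],[.437,.088,.064]]))
# gauge foot centroid top (greyish)
for v in range(186,200):
    row=br[4*v+2,4*222:4*242];print(v,"".join("#" if k>.7 else "+" if k>.5 else "." for k in row))
E
```

```text
29.05 [ 0.5381 -0.1339  0.0483] [3.1359 0.0068 1.7585] [  1.625  -10.0554  14.0432] [-2.0949  0.5296  0.4476] 0.025056147652046407
[[262.375 190.875]
 [180.375 262.125]
 [ 60.875 298.875]
 [230.625 165.875]] [[ 0.5483  0.1055]
 [ 0.5984 -0.1499]
 [ 0.5267 -0.3904]
 [ 0.4363  0.0865]]
196 [226.125] 198 [228.875] 200 [236.875] 202 [236.875] 204 [237.125] 206 [237.375] 208 [237.875] 210 [238.125] 212 [238.375] 214 [238.875] 216 [239.375] 218 [239.875] 220 [240.125] 222 [240.625] 224 [240.875] 226 [241.375] 228 [241.875] 230 [242.375] 232 [242.875] 234 [243.125] 236 [243.625] 
pred corner top px [[235.6184 200.6035]
 [244.1854 247.5154]]
186 ................................+++.............................................
187 ..........................++++++#+++++++++++++..................................
188 ......................++++#####################+++++++..........................
189 ...................++++##############################+++........................
190 .................++++##################################++++.....................
191 ...............++++######################################++++...................
192 ...............+++########################################++++..................
193 ...............+++########################################+++...................
194 ................++++######################################++....................
195 ..................+++##################################+++......................
196 .....................++++#########################+++++.........................
197 .........................++++++++++#######++++++++..............................
198 ................................................................................
199 ................................................................................
```

```bash
cat > fin.py <<'E'
from m import *
e=np.array([-.177,.984])
S=snapshot("scene");t=snapshot("top")
br,_,r=masks(t)
c=big((br>.6).astype(np.uint8)*255,roi4(221,184,20,14));M=cv2.moments(c);f=px([M["m10"]/M["m00"],M["m01"]/M["m00"]])
g=onz("top",[f],.006)[0,:2];print("top foot",f,g,"s",g@e)
L=[]
for v in range(206,238,2):
    row=br[4*v+2,4*222:4*300];k=np.where((row>.41)&(row<.85))[0];L.append(((k[0]+.5)/4-.5+222,v))
W=onz("top",L,.064)[:,:2];p=np.polyfit(W[:,0],W[:,1],1);W=np.c_[W[:,0],np.polyval(p,W[:,0])];ang=-np.arctan(p[0]);print("edge yaw",np.arctan(p[0]),"edge s range",W[0]@e,W[-1]@e)
br,_,r=masks(S);f=cv2.resize(S,None,fx=4,fy=4,interpolation=cv2.INTER_CUBIC).astype(int)
sat=(f.max(2)-f.min(2))
m=((br>.62)&(sat<45)).astype(np.uint8)*255
c=big(m,roi4(264,186,19,32));P=px(c.reshape(-1,2));print("gauge scene bbox",P.min(0),P.max(0))
tip=P[P[:,1].argmin()];foot=P[P[:,1]>P[:,1].max()-8];fc=[(P[:,0].min()+P[:,0].max())/2,0]
# foot: bottom extreme of base disc, centre = +14mm back along view
a=np.linspace(0,2*np.pi,72)
best=onz("scene",[tip],.074)[0,:2];print("tip",tip,best,best@e)
ring=lambda c0:proj("scene",np.c_[c0[0]+.014*np.cos(a),c0[1]+.014*np.sin(a),0*a])
x=np.array(best)
for _ in range(10):
    q=ring(x);d=np.array([ (P[:,0].min()+P[:,0].max())/2-(q[:,0].min()+q[:,0].max())/2, P[:,1].max()-q[:,1].max()])
    c0=proj("scene",[[*x,0]])[0];x=onz("scene",[c0+d],0)[0,:2]
print("foot scene",x,x@e)
c=big(((br>.36)&(br<.9)&(r>95)).astype(np.uint8)*255,roi4(90,130,200,185));A=px(c.reshape(-1,2))
w=onz("scene",A,.064)[:,:2];n=w@np.array([.984,.177]);s=w@e
o=(n>n.max()-.095)&(n<n.max()-.02);
for lo in(.03,.06,.09):
    k=abs(n-(n.max()-lo))<.006;print("scene outer edge s",s[k].max())
s=read_state();print(s["t"],s["tool_pos"],s["wrist_force"])
E
python3 fin.py
```

```text
top foot [230.9681 192.3294] [0.5774 0.121 ] s 0.01691762298454466
edge yaw 0.20218007338078453 edge s range 0.0077743922352570575 0.00602475265240281
gauge scene bbox [268.375 193.375] [278.625 213.875]
tip [273.625 193.375] [0.5761 0.1186] 0.014700273503486122
foot scene [0.5736 0.1215] 0.018012192555808822
scene outer edge s 0.006699887052621008
scene outer edge s 0.006394318237619672
scene outer edge s 0.0067414555259005145
29.25 [ 0.5381 -0.1339  0.0483] [  1.0844 -10.2244  14.7856]
```

drive_tool(
  series=[
    {"grip": 1,"delta_pos": [-0.9,4.9,0],"turn": [0,0,0]},
    {"grip": 1,"delta_pos": [-0.7,4,0],"turn": [0,0,0]},
    {"grip": 1,"delta_pos": [0,0,0],"turn": [0,0,0]},
    {"grip": 1,"delta_pos": [0,0,0],"turn": [0,0,0]},
  ],
)

```text
t: 29.75
tool_pos: [0.5367, -0.1254, 0.0485]
ee_rot: [3.135, 0.007, 1.758]
wrist_force: [1.3, -11.8, 14.8]
grip_width: 0.0253
grip_force: 62.0
```

```bash
python3 fin.py
```

```text
top foot [230.998  192.3108] [0.5774 0.121 ] s 0.016836060407442618
edge yaw 0.20029523020222634 edge s range 0.016148845220163893 0.014536180272145765
gauge scene bbox [268.375 193.375] [278.625 213.875]
tip [273.625 193.375] [0.5761 0.1186] 0.014700273503486122
foot scene [0.5736 0.1215] 0.018012192555808822
scene outer edge s 0.015059799564700042
scene outer edge s 0.014769884860667836
scene outer edge s 0.01560922759230728
29.85 [ 0.5367 -0.1254  0.0485] [  1.3041 -11.7532  15.4544]
```

drive_tool(
  series=[
    {"grip": 1,"delta_pos": [-0.3,1.6,0],"turn": [0,0,0]},
    {"grip": 1,"delta_pos": [0,0,0],"turn": [0,0,0]},
    {"grip": 1,"delta_pos": [0,0,0],"turn": [0,0,0]},
    {"grip": 1,"delta_pos": [0,0,0],"turn": [0,0,0]},
  ],
)

```text
t: 30.35
tool_pos: [0.5365, -0.1244, 0.0486]
ee_rot: [3.135, 0.008, 1.758]
wrist_force: [1.7, -12.8, 15.4]
grip_width: 0.0251
grip_force: 62.0
```

```bash
python3 fin.py
```

```text
top foot [230.9898 192.3276] [0.5774 0.121 ] s 0.01686375124744711
edge yaw 0.20042869868622762 edge s range 0.01701955869102759 0.015397282217149626
gauge scene bbox [268.375 193.375] [278.625 213.875]
tip [273.625 193.375] [0.5761 0.1186] 0.014700273503486122
foot scene [0.5736 0.1215] 0.018012192555808822
scene outer edge s 0.01620467134995531
scene outer edge s 0.015462623081889323
scene outer edge s 0.01617790898958981
30.45 [ 0.5365 -0.1244  0.0485] [  1.6156 -12.7348  15.1974]
```

Alignment is within about 1 mm. The tool leans nose-down by about 0.4° under load, so I straighten it and add a little downward press to keep the board flat.

drive_tool(
  series=[
    {"grip": 1,"delta_pos": [0,0,-0.4],"turn": [0.2,0.2,0]},
    {"grip": 1,"delta_pos": [0,0,-0.3],"turn": [0.2,0.2,0]},
    {"grip": 1,"delta_pos": [0,0,0],"turn": [0,0,0]},
    {"grip": 1,"delta_pos": [0,0,0],"turn": [0,0,0]},
  ],
)

```text
t: 30.95
tool_pos: [0.5364, -0.1244, 0.0481]
ee_rot: [3.141, -0.0, 1.758]
wrist_force: [-1.1, -11.1, 18.4]
grip_width: 0.0252
grip_force: 62.6
```

```bash
python3 fin.py|grep -v tip; python3 bd.py
```

```text
top foot [230.975  192.3037] [0.5774 0.121 ] s 0.016889321584777614
edge yaw 0.19675192422614063 edge s range 0.01692160098353228 0.015565937886106863
gauge scene bbox [268.375 193.375] [278.625 213.875]
foot scene [0.5736 0.1215] 0.018012192555808822
scene outer edge s 0.016136057352646043
scene outer edge s 0.01589292460448887
scene outer edge s 0.01775273936142552
31.05 [ 0.5364 -0.1243  0.0481] [ -1.8554 -11.4472  19.5933]
31.1 [ 0.5364 -0.1243  0.0481] [ 3.1407 -0.0005  1.7579] [ -0.6784 -12.2686  17.6805] [-2.5877  0.4741  0.5009] 0.025184228632318967
[[265.125 188.625]
 [139.125 298.125]
 [106.125 263.375]
 [233.375 163.375]] [[ 0.5467  0.1149]
 [ 0.62   -0.2584]
 [ 0.5061 -0.2821]
 [ 0.4335  0.0968]]
```

```bash
python3 -c "
from bench import *
print(read_state()['joint_velocities'].round(4)); print(sign_off())"
```

```text
[-0.0009  0.      0.001   0.0007  0.0004 -0.0003 -0.0001]
the job is handed in; nothing more can be done
None
```

I handed the job in at about 31 s: the motor and transformer are fully down in their nests, and the board is still held by its grip block, level and still, with its outer edge within about 1 mm of the gauge post's axis by camera. One slip on the way: the first motor grasp closed on the top of the can, without moving the motor, and was redone.

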